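# Move three sealed batteries on by one station

### The arm

A 6-joint arm with a two-finger parallel gripper is mounted at the origin on the work surface. World frame = base frame: x ahead of the robot, y to its left, z up, the work surface at z = 0. Lengths are in m, angles in rad, forces in N, time in s.
With the tool pointing down it reaches from about 0.325 to 0.9 m from the base axis. Payload 3.5 kg.
Tool frame: the origin (TCP) lies midway between the tips of the shut fingers; the grasp point (between the pads) lies 19 mm behind it (r.tcp_to_grasp is the distance from the TCP to the grasp point, in m); z points along the fingers, y is the line along which they close (so a half turn about z gives the same grasp; the last joint's range is limited). The gripper opens to 85 mm and grips with 20 to 120 N. Pads are 22 mm wide; open, the fingers measure 114 mm over their backs; the gripper's body (76 mm by 85 mm) begins 54 mm behind the grasp point. The pads swing forward as they close: fully open they stand 13 mm farther back than shut.
Start: joints at [-1.293, 0.276, -0.026, 1.268, 0, 1.467], TCP at [0.232, -0.58, 0.231] pointing down, gripper open.
Joint ranges: [-3.12, 3.12], [-0.85, 1.88], [-1.08, 1.24], [-1.95, 2.15], [-1.57, 1.53], [-3.14, 3.14]. Speed limits (rad/s): [2.57, 2.57, 3.14, 3.14, 3.14, 3.14].

### API

Orientations are given as [roll, pitch, yaw] about the fixed x, y, z axes, in that order (R = Rz(yaw) Ry(pitch) Rx(roll)).
In Python, from bench import r gives the robot as it stands.
- The arm moves only by the tool play_rows, never from a script. Its argument "motion" is a list of rows, each a list of 3 entries, a list of its own where there are three numbers: the turn, a rotation vector about the tool's x, y, z in units of 8 degrees (1.0 is 8 degrees), then the shift along the tool's x, y, z in mm, then the closure in counts, from 0 (fully open) to 255 (shut). A call has 1 to 12 rows; each row shifts and turns the commanded pose from where the row before left it, along the tool's axes as they then stand; what a row does not reach is not made up. A row lasts 1/8 s, in which the tool goes at most 62.5 mm and 10.7 degrees, less where a joint would pass 70% of its speed; a pose out of reach is approached as far as the arm can. A call is refused whole if a number of a shift passes 62.5 or a number of a turn 1, either way. A call with a gripper value outside its range is refused whole. The fingers move at their own pace and stop on an object; the grip force is fixed at half the most. Time passes only in rows, so rows that do not move let the fingers close. It gives the time, the measured TCP pose, the force, the opening and the grip force at its end, in the units of the state.
- r.read_state(): the state, without advancing time (a new reading comes with each control period).
- r.camera(name): name is "side" or "top"; returns the picture (400x640x3 uint8, red, green, blue); there is no depth.
- r.calibration(name): a dict with "fx", "fy", "cx", "cy" (pixels), "D" ([k1, k2, p1, p2, k3] as OpenCV has them; the pictures are not rectified), "rvec" (rotation vector, rad) and "tvec" (3), from world to camera coordinates, as OpenCV has them. Camera axes: x right, y down, z forward; pixel columns grow to the right and rows downward; lengths in m; the calibration is good to about 2 mm. A picture is of the moment at which its call begins. calibration takes no time and is no camera call.
- r.job_done(): hands the job in; it is judged then, once.
The state is a dict: "time_s": time; "joint_positions": joint angles; "joint_velocities": joint speeds; "tau": joint torques, N m; "eef_pos": TCP position; "tcp_rot": TCP orientation; "ft_force": force on the tool from outside, world axes, zero at the start; "ft_torque": the same for the moment, N m; "width": opening from 0.0 (shut) to 1.0 (fully open); "grasp_force": force on a finger pad.
Only numpy, scipy, OpenCV 4.12 (cv2) and the standard library are available. Lean on these libraries where they do the work, as an engineer would, in place of code of your own. Each camera call takes 0.05 s, during which the arm holds its last target. There are 200 camera calls.

### The job

Three sealed batteries on the repair bench are due to move on: the tall one on the charger is full and goes on the ready stand, the low brick on the capacity tester has been run down and goes on the charger, and the thin one that came back to the ready stand goes on the tester. Each station takes only one, so park one on the empty rubber mat or another free bit of bench meanwhile; stand each battery upright in the middle of its new bed, lengthways between the corner lips. Set them down rather than dropping them, do not tip them over or let them knock against each other, and leave the tape roll, the flux jar and the capacitor that stand among them where they are.

Things in the scene. Friction and masses are not known exactly. Their poses are not given: they have to be found in the camera images.
- tower_battery: The tall sealed battery: upright dark grey block 70 (its x) x 47 (its y) x 100 mm high, black lid, two flat brass tabs standing 7 mm above the top at one long edge, about 0.7 kg. Starts on the charger. Origin at the centre of its underside, z up.
- brick_battery: The low, broad sealed battery: dark grey block 97 (its x) x 43 (its y) x 52 mm high, black lid, two brass tabs 7 mm high at one end, about 0.56 kg. Starts on the capacity tester. Origin at the centre of its underside, z up.
- thin_battery: The thin sealed battery: dark grey slab 96 (its x) x 25 (its y) x 62 mm high, black lid, one brass tab 7 mm high at each end, about 0.35 kg. Starts on the ready stand. Origin at the centre of its underside, z up.
- charger: Charger, fixed: low grey housing 200 (its x) x 156 (its y) x 55 mm, aluminium fins on both long sides, round dial and black knob at the -x end of the top, two terminal posts 17 mm high at the +x end. Bed centred on top: pad 122 (x) x 72 (y) mm, surface 58 mm above the origin, four corner lips 5 mm higher than the pad. Origin at the centre of the underside, z up.
- tester: Battery capacity tester, fixed: white instrument about 200 (its x) x 150 (its y) x 80 mm with a sloped screen and keys at the -x end, four white ceramic load resistors (10 mm high) in a row at the +x end of the top. Bed as on the charger (122 x 72 mm, long side along x, lips 5 mm), pad surface 83 mm above the origin. Origin at the centre of the underside, z up.
- ready_stand: Ready stand, fixed: aluminium sheet tray 196 (its x) x 150 (its y) mm on a wooden frame, rims at its two x ends reaching 39 mm and wire handles 43 mm above the bench. Bed as on the charger (122 x 72 mm, long side along x, lips 5 mm), pad surface 31 mm above the origin. Origin at the centre of the underside, z up.
- mat: Empty black rubber mat, fixed, 180 (its x) x 140 (its y) x 3 mm, a free spot for parking. Origin at the centre of the underside (top is 3 mm higher), z up.
- flux_jar: Bystander: small amber glass jar with an orange cap, 36 mm across, 35 mm high. Origin at the centre of its underside.
- capacitor: Bystander: can capacitor standing upright, aluminium with a dark sleeve, 35 mm across, 50 mm high. Origin at the centre of its underside.
- tape: Bystander: roll of black insulating tape lying flat, 60 mm across, 18 mm high. Origin at the centre of its underside.

How it is judged:
By the outcome, as a careful person would: the job done as asked, in the order asked, and still so for the second after the job is handed in, with the robot touching nothing.
It also fails if it takes over 112 s, if anything falls off the work surface, if the arm or the gripper's body presses on something with over 40 N, if the wrist force passes 120 N, or if a joint passes its speed limit or range.

## Working session

There is one attempt and no reset: what is moved stays moved. The work goes in short steps, Python scripts to look and compute and a tool call to move; the robot and the scene stay as the last step left them, time stands still between calls to the robot, and variables do not carry over. Pictures are saved under pics/ and viewed, at most 14 in all, crops included, and the job is handed in when it is done.

Besides the shell and the picture viewer there is one more tool, called after "Request:" as name(argument=value, ...) on one line, values as JSON. play_rows: Moves the arm, as the interface text tells. Its arguments: {"type":"object","properties":{"motion":{"type":"array","items":{"type":"array"}}},"required":["motion"]}

```bash
mkdir -p pics; ls; python3 - <<'E'
from bench import r
import cv2
for n in("top","side"):
    cv2.imwrite(f"pics/{n}0.png",r.camera(n)[:,:,::-1]); print(n,r.calibration(n))
s=r.read_state()
print({k:s[k] for k in("time_s","eef_pos","tcp_rot","width","ft_force")},r.tcp_to_grasp)
E
```

```text
pics
top {'fx': 454.9073932239322, 'fy': 454.9073932239322, 'cx': 328.22657964956, 'cy': 202.8125130406333, 'D': array([-0.09126788,  0.        ,  0.        ,  0.        ,  0.        ]), 'rvec': array([ 2.1724928 , -2.1861609 ,  0.05984095]), 'tvec': array([0.0144505 , 0.51804753, 1.11096407])}
side {'fx': 377.9646525263788, 'fy': 377.9646525263788, 'cx': 320.51382178051756, 'cy': 200.36070244141723, 'D': array([-0.00568498,  0.        ,  0.        ,  0.        ,  0.        ]), 'rvec': array([ 0.48387292, -2.50563514,  1.43924514]), 'tvec': array([0.47234256, 0.15320648, 0.68635297])}
{'time_s': 0.1, 'eef_pos': array([ 0.2320964 , -0.57954399,  0.2302485 ]), 'tcp_rot': array([-3.13955138e+00, -2.35491894e-04,  3.80804584e-01]), 'width': 0.9985686003517078, 'ft_force': array([ 0.00087211,  0.52013003, -0.30135667])} 0.0187
```

View pics/top0.png

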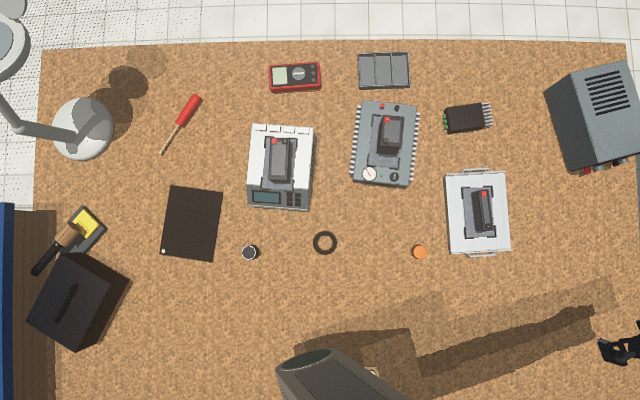

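View pics/side0.png

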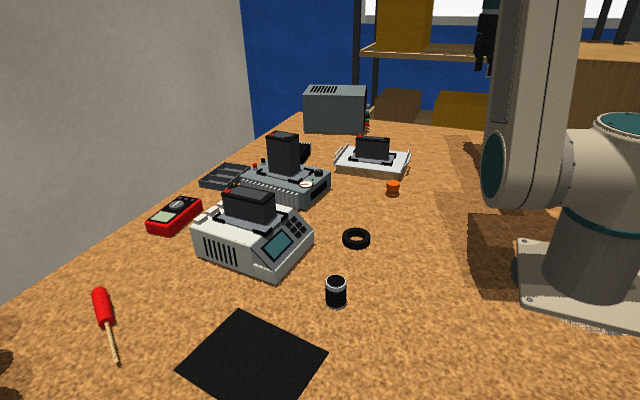

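The top view shows the mat near (191,224), the tester near (281,167), the charger near (385,143) and the stand near (478,212). The tape is at (325,242), the capacitor at (249,252) and the jar at (420,252). I'll zoom in on both views.

```bash
python3 - <<'E'
import cv2
t=cv2.imread("pics/top0.png")[90:265,240:515]; s=cv2.imread("pics/side0.png")[120:290,180:420]
cv2.imwrite("pics/tc.png",cv2.resize(t,(0,0),fx=2.9,fy=2.9,interpolation=2))
cv2.imwrite("pics/sc.png",cv2.resize(s,(0,0),fx=3.3,fy=3.3,interpolation=2))
E
```

```text
(no output)
```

View pics/tc.png

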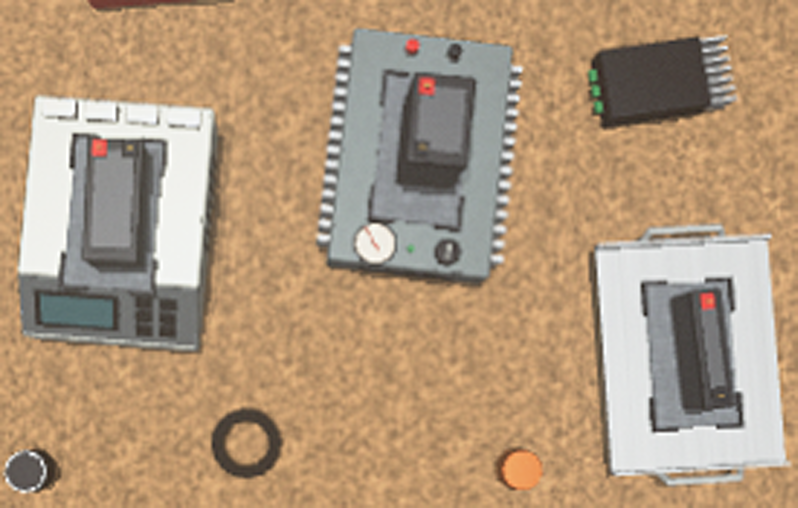

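View pics/sc.png

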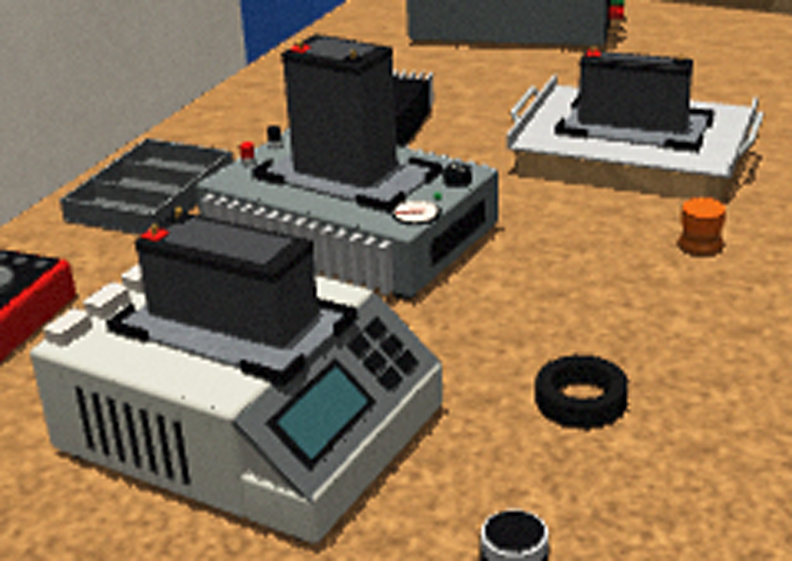

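The lids, tabs and corner lips are all visible in both crops. I'll triangulate the lid and lip corners, using the side view's left as +x and far as -y.

```bash
cat > h.py <<'E'
import numpy as np,cv2
from bench import r
def cam(n):
    c=r.calibration(n);K=np.array([[c['fx'],0,c['cx']],[0,c['fy'],c['cy']],[0,0,1.]]);R=cv2.Rodrigues(c['rvec'])[0];return K,c['D'],R,c['tvec']
def und(n,p):
    K,D,R,t=cam(n);return cv2.undistortPoints(np.array(p,float).reshape(-1,1,2),K,D)[:,0]
def plane(n,p,z):
    K,D,R,t=cam(n);d=np.c_[und(n,p),np.ones(len(p))]@R;C=-R.T@t
    return C+d*((z-C[2])/d[:,2])[:,None]
def tri(pt,ps):
    P=[np.c_[cam(n)[2],cam(n)[3]] for n in("top","side")]
    X=cv2.triangulatePoints(P[0],P[1],und("top",pt).T,und("side",ps).T);return (X[:3]/X[3]).T
def rect(X):
    """corners TL TR BR BL -> centre, x-axis yaw, lengths"""
    X=np.array(X)[:,:2];ux=(X[0]+X[1]-X[2]-X[3])/2;uy=(X[0]+X[3]-X[1]-X[2])/2
    return X.mean(0).round(4),np.degrees(np.arctan2(ux[1],ux[0])).round(1),np.degrees(np.arctan2(-uy[0],uy[1])).round(1),np.linalg.norm(ux).round(4),np.linalg.norm(uy).round(4)
E
cat > m.py <<'E'
from h import *
T=lambda p:[(240+x/2.9,90+y/2.9) for x,y in p]
S=lambda p:[(180+x/3.3,120+y/3.3) for x,y in p]
D={ # top TL TR BR BL ; side same order (None hidden)
'tower':([(413,74),(476,79),(467,164),(402,158)],[(286,54),(317,37),(391,46),(364,70)],.158),
'brick':([(92,139),(146,141),(135,266),(82,262)],[(139,243),(180,217),(313,236),(272,268)],.135),
'thin':([(693,290),(722,289),(735,404),(700,410)],[(582,62),(598,52),(692,59),(689,72)],.093),
'Bcharger':([(384,70),(475,75),(461,228),(370,222)],[(254,172),None,(437,165),(386,203)],.063),
'Btester':([(73,135),(166,139),(155,290),(62,285)],[(108,318),None,(355,312),(270,380)],.088),
'Bstand':([(642,281),(733,280),(742,428),(651,430)],[(557,127),None,(712,113),(700,148)],.036)}
for k,(a,b,z) in D.items():
    i=[j for j in range(4) if b[j]]
    X=tri(T([a[j] for j in i]),S([b[j] for j in i]))
    print(k,'z tri',X[:,2].round(4),'rect',*rect(plane('top',T(a),z)))
for n,p,z in(('jar',(420,251.5),.035),('cap',(249,252),.05),('tape',(325,242.5),.018)): print(n,plane('top',[p],z).round(3))
print('mat',*rect(plane('top',[(170,185),(222.5,192),(211.5,262),(160,254)],.003)))
E
python3 m.py
```

```text
tower z tri [0.1569 0.1542 0.1581 0.1562] rect [ 0.6662 -0.1312] -7.7 -5.3 0.0659 0.0488
brick z tri [0.1322 0.129  0.1385 0.1385] rect [0.6082 0.1191] -4.6 -3.8 0.0973 0.0417
thin z tri [0.088  0.0892 0.0916 0.0905] rect [ 0.4936 -0.3565] 3.3 5.7 0.0947 0.0264
Bcharger z tri [0.0602 0.0606 0.0623] rect [ 0.663  -0.1288] -6.2 -3.8 0.1293 0.0758
Btester z tri [0.0898 0.0832 0.0817] rect [0.6077 0.1247] -4.0 -3.3 0.1234 0.0758
Bstand z tri [0.0348 0.0329 0.032 ] rect [ 0.4912 -0.3579] 2.0 0.5 0.1258 0.0783
jar [[ 0.397 -0.211  0.035]]
cap [[0.398 0.202 0.05 ]]
tape [[0.42  0.02  0.018]]
mat [0.4698 0.3609] -8.1 -8.2 0.1783 0.1368
```

```bash
cat >> m.py <<'E'
print('--housings')
for k,a,z in(('charger',[(354,30),(513,47),(489,283),(330,266)],.055),('tester',[(36,97),(217,110),(204,290),(20,273)],.08),('stand',[(597,247),(768,238),(785,463),(609,473)],.039)): print(k,*rect(plane('top',T(a),z)))
t=cv2.imread('pics/top0.png');V=t.max(2)
for k,(a,b,z) in D.items():
    if k[0]=='B':continue
    q=np.array(T(a));c=q.mean(0);
    m=np.zeros(V.shape,np.uint8);cv2.fillConvexPoly(m,(c+(q-c)*.9).round().astype(int),1)
    print(k,'lid V',np.percentile(V[m>0],[10,50,90]))
p=[(308,105),(405,196)]
for k,(u,v) in{'brickpad':(240+72/2.9,90+225/2.9),'chpad':(240+388/2.9,90+180/2.9),'stpad':(240+662/2.9,90+350/2.9),'brickside':(240+142/2.9,90+200/2.9),'towerside':(240+430/2.9,90+172/2.9)}.items(): print(k,t[int(v),int(u)])
E
python3 m.py|sed -n '/--/,$p'; grep -n . /dev/null
python3 - <<'E'
import sys;sys.path.insert(0,'.')
from h import *
# TCP projected check & side-visible joint range
s=r.read_state();print(s['joint_positions'],s['tcp_rot'],s['time_s'])
E
```

```text
--housings
charger [ 0.6587 -0.1289] -6.7 -6.5 0.2017 0.1339
tester [0.6254 0.1216] -4.4 -5.3 0.1476 0.1505
stand [ 0.4909 -0.3555] 2.2 2.6 0.1907 0.1492
tower lid V [ 85.  129.  134.7]
brick lid V [101. 146. 151.]
thin lid V [ 74.9 101.  139.3]
brickpad [151 150 146]
chpad [149 147 143]
stpad [156 151 149]
brickside [59 66 71]
towerside [62 66 71]
[-1.29338815e+00  2.77095510e-01 -2.77417733e-02  1.26801372e+00
  2.35498945e-05  1.46739966e+00] [-3.13955138e+00 -2.35491894e-04  3.80804584e-01] 0.1
```

Request:
play_rows(motion=[[[0, 0, -1], [0, 0, 0], 0], [[0, 0, -1], [0, 0, 0], 0], [[0, 0, -1], [0, 0, 0], 0], [[0, 0, -1], [0, 0, 0], 0], [[0, 0, -1], [0, 0, 0], 0], [[0, 0, -1], [0, 0, 0], 0], [[0, 0, -1], [0, 0, 0], 0], [[0, 0, -1], [0, 0, 0], 0], [[0, 0, -1], [0, 0, 0], 0], [[0, 0, -1], [0, 0, 0], 0]])

```text
time_s: 1.35
eef_pos: [0.2321, -0.5798, 0.2306]
tcp_rot: [-3.141, -0.001, 1.782]
ft_force: [0.6, -0.2, 0.6]
width: 1.0
grasp_force: 0.0
```

Request:
play_rows(motion=[[[0, 0, -1], [0, 0, 0], 0], [[0, 0, -1], [0, 0, 0], 0], [[0, 0, -1], [0, 0, 0], 0], [[0, 0, -1], [0, 0, 0], 0], [[0, 0, -1], [0, 0, 0], 0], [[0, 0, -1], [0, 0, 0], 0], [[0, 0, -1], [0, 0, 0], 0], [[0, 0, -1], [0, 0, 0], 0], [[0, 0, -1], [0, 0, 0], 0], [[0, 0, -1], [0, 0, 0], 0]])

```text
time_s: 2.6
eef_pos: [0.2321, -0.5798, 0.2306]
tcp_rot: [3.14, -0.0, -3.105]
ft_force: [0.5, 0.4, -0.8]
width: 0.998
grasp_force: 0.0
```

```bash
cat >> h.py <<'E'
def plan(*wps):
    """wps (x,y,z,yawdeg incl. the half turn): print turn units and tool-axis mm between them, from the measured pose"""
    from scipy.spatial.transform import Rotation as Ro
    s=r.read_state();p=s['eef_pos'];R=Ro.from_euler('xyz',s['tcp_rot'])
    print('t',round(s['time_s'],2),'pos',p.round(4),'rpy',np.degrees(s['tcp_rot']).round(2),'w',round(s['width'],3),'grip',round(s['grasp_force'],1),'F',s['ft_force'].round(1))
    for x,y,z,yaw in wps:
        G=Ro.from_euler('xyz',[np.pi,0,np.radians(yaw)]);q=np.array([x,y,z])
        print('turn',(np.degrees((R.inv()*G).as_rotvec())/8).round(2),'then shift',(G.inv().apply(q-p)*1000).round(1));p,R=q,G
E
python3 -c "
from h import *
plan((.492,-.357,.23,182.5),(.492,-.357,.042,182.5))"
```

```text
t 2.6 pos [ 0.2321 -0.5798  0.2306] rpy [ 1.7992e+02 -2.0000e-02 -1.7792e+02] w 0.998 grip 0.0 F [ 0.5  0.4 -0.8]
turn [ 0.01 -0.   -0.05] then shift [-269.3  211.2    0.6]
turn [0. 0. 0.] then shift [  0.  -0. 188.]
```

Request:
play_rows(motion=[[[0, 0, 0], [-44.9, 35.2, 0], 0], [[0, 0, 0], [-44.9, 35.2, 0], 0], [[0, 0, 0], [-44.9, 35.2, 0], 0], [[0, 0, 0], [-44.9, 35.2, 0], 0], [[0, 0, 0], [-44.9, 35.2, 0], 0], [[0, 0, -0.1], [-44.9, 35.2, 0], 0], [[0, 0, 0], [0, 0, 35], 0], [[0, 0, 0], [0, 0, 35], 0], [[0, 0, 0], [0, 0, 20], 0], [[0, 0, 0], [0, 0, 0], 0]])

```text
time_s: 3.85
eef_pos: [0.4932, -0.3589, 0.1387]
tcp_rot: [3.138, -0.004, -3.096]
ft_force: [-0.2, -0.0, 0.4]
width: 0.998
grasp_force: 0.0
```

```bash
python3 -c "
from h import *
plan((.4925,-.357,.046,183))
a=r.camera('top')[160:290,410:560];b=r.camera('side')[100:200,320:440]
a=cv2.resize(a,(600,520),interpolation=2)
cv2.imwrite('pics/a1.png',a[:,:,::-1])"
```

```text
t 3.85 pos [ 0.4932 -0.3589  0.1387] rpy [ 179.77   -0.23 -177.37] w 0.998 grip 0.0 F [-0.2 -0.   0.4]
turn [ 0.03 -0.03 -0.05] then shift [ 0.6  2.  92.7]
```

View pics/a1.png

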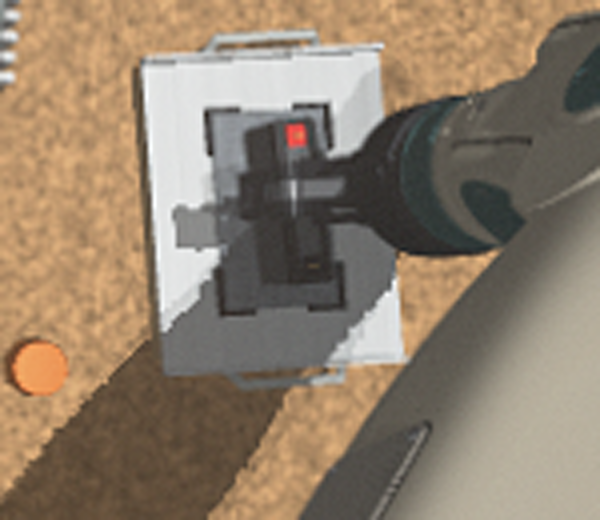

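The open fingers straddle the thin battery, with its red tab at (296,135) in the crop. Next I descend and close.

Request:
play_rows(motion=[[[0, 0, 0], [0.6, 2, 25], 0], [[0, 0, 0], [0, 0, 25], 0], [[0, 0, 0], [0, 0, 25], 0], [[0, 0, 0], [0, 0, 17], 0], [[0, 0, 0], [0, 0, 0], 0], [[0, 0, 0], [0, 0, 0], 60], [[0, 0, 0], [0, 0, 0], 120], [[0, 0, 0], [0, 0, 0], 160], [[0, 0, 0], [0, 0, 0], 200], [[0, 0, 0], [0, 0, 0], 255], [[0, 0, 0], [0, 0, 0], 255], [[0, 0, 0], [0, 0, 0], 255]])

```text
time_s: 5.45
eef_pos: [0.4947, -0.3584, 0.0502]
tcp_rot: [3.141, 0.001, -3.095]
ft_force: [-0.2, 2.6, 5.2]
width: 0.288
grasp_force: 60.3
```

```bash
python3 -c "
from h import *
plan((.4925,-.357,.22,183))"
```

```text
t 5.45 pos [ 0.4947 -0.3584  0.0502] rpy [ 1.7998e+02  7.0000e-02 -1.7736e+02] w 0.288 grip 60.3 F [-0.2  2.6  5.2]
turn [ 0.    0.01 -0.04] then shift [   2.1    1.5 -169.8]
```

Request:
play_rows(motion=[[[0, 0, 0], [0, 0, -15], 255], [[0, 0, 0], [0, 0, -35], 255], [[0, 0, 0], [0, 0, -45], 255], [[0, 0, 0], [0, 0, -35], 255], [[0, 0, 0.22], [0, 20, -10], 255], [[0, 0, 0.22], [0, 40, 0], 255], [[0, 0, 0.22], [0, 50, 0], 255], [[0, 0, 0.22], [0, 50, 0], 255], [[0, 0, 0], [0, 50, 0], 255], [[0, 0, 0], [0, 50, 0], 255], [[0, 0, 0], [0, 50, 0], 255], [[0, 0, 0], [0, 50, 0], 255]])

```text
time_s: 6.95
eef_pos: [0.5107, 0.0019, 0.1893]
tcp_rot: [-3.141, -0.0, 3.064]
ft_force: [0.3, 0.1, -3.2]
width: 0.284
grasp_force: 59.5
```

```bash
python3 -c "
from h import *
plan((.47,.361,.19,175.5),(.47,.361,.024,175.5))"
```

```text
t 6.95 pos [0.5107 0.0019 0.1893] rpy [-1.7995e+02 -1.0000e-02  1.7555e+02] w 0.284 grip 59.5 F [ 0.3  0.1 -3.2]
turn [-0.01 -0.    0.01] then shift [ 68.7 354.8  -0.7]
turn [0. 0. 0.] then shift [  0.  -0. 166.]
```

Request:
play_rows(motion=[[[0, 0, 0], [10, 50, 0], 255], [[0, 0, 0], [10, 50, 0], 255], [[0, 0, 0], [10, 50, 0], 255], [[0, 0, 0], [10, 50, 0], 255], [[0, 0, 0], [10, 50, 0], 255], [[0, 0, 0], [10, 50, 0], 255], [[0, 0, 0], [8.7, 40, 10], 255], [[0, 0, 0], [0, 14.8, 35], 255], [[0, 0, 0], [0, 0, 40], 255], [[0, 0, 0], [0, 0, 40], 255], [[0, 0, 0], [0, 0, 25], 255], [[0, 0, 0], [0, 0, 8], 255]])

```text
time_s: 8.45
eef_pos: [0.4683, 0.3583, 0.0291]
tcp_rot: [-3.138, -0.004, 3.064]
ft_force: [0.3, -0.1, -3.2]
width: 0.286
grasp_force: 59.3
```

```bash
python3 -c "
from h import *
plan((.47,.361,.0225,175.5))"
```

```text
t 8.45 pos [0.4683 0.3583 0.0291] rpy [-179.81   -0.2   175.56] w 0.286 grip 59.3 F [ 0.3 -0.1 -3.2]
turn [-0.02 -0.03  0.01] then shift [-1.5  2.8  6.6]
```

Request:
play_rows(motion=[[[0, 0, 0], [0, 0, 2], 255], [[0, 0, 0], [0, 0, 1.5], 255], [[0, 0, 0], [0, 0, 1], 255], [[0, 0, 0], [0, 0, 0], 255]])

```text
time_s: 8.95
eef_pos: [0.4705, 0.36, 0.0275]
tcp_rot: [3.141, 0.001, 3.064]
ft_force: [-0.1, -0.8, -3.8]
width: 0.284
grasp_force: 59.3
```

Request:
play_rows(motion=[[[0, 0, 0], [0, 0, 1.5], 255], [[0, 0, 0], [0, 0, 1.5], 255], [[0, 0, 0], [0, 0, 1], 255], [[0, 0, 0], [0, 0, 0], 255]])

```text
time_s: 9.45
eef_pos: [0.4699, 0.3597, 0.0226]
tcp_rot: [-3.141, -0.0, 3.064]
ft_force: [-0.8, -1.4, -3.4]
width: 0.284
grasp_force: 59.3
```

Request:
play_rows(motion=[[[0, 0, 0], [0, 0, 1], 255], [[0, 0, 0], [0, 0, 0], 255], [[0, 0, 0], [0, 0, 0], 255]])

```text
time_s: 9.82
eef_pos: [0.4701, 0.3598, 0.0222]
tcp_rot: [3.141, 0.0, 3.064]
ft_force: [-1.6, -0.4, 1.5]
width: 0.284
grasp_force: 59.7
```

Request:
play_rows(motion=[[[0, 0, 0], [0, 0, 0], 150], [[0, 0, 0], [0, 0, 0], 80], [[0, 0, 0], [0, 0, 0], 0], [[0, 0, 0], [0, 0, 0], 0], [[0, 0, 0], [0, 0, -20], 0], [[0, 0, 0], [0, 0, -50], 0], [[0, 0, 0], [0, 0, -60], 0], [[0, 0, 0], [0, 0, -60], 0], [[0, 0, 0.06], [-20, -50, 0], 0], [[0, 0, 0.06], [-20, -50, 0], 0], [[0, 0, 0.06], [-20, -50, 0], 0], [[0, 0, 0.06], [-20, -50, 0], 0]])

```text
time_s: 11.32
eef_pos: [0.5321, 0.1518, 0.212]
tcp_rot: [3.141, 0.001, 3.031]
ft_force: [-0.1, 0.8, 0.2]
width: 1.005
grasp_force: 0.0
```

```bash
python3 -c "
from h import *
plan((.665,-.13,.21,173.5),(.665,-.13,.105,173.5))
a=r.camera('top');cv2.imwrite('pics/f2.png',a[:,:,::-1]);cv2.imwrite('pics/a2.png',cv2.resize(a[90:280,150:430],(784,532),interpolation=2)[:,:,::-1])"
```

```text
t 11.32 pos [0.5321 0.1518 0.212 ] rpy [1.7999e+02 4.0000e-02 1.7366e+02] w 1.005 grip 0.0 F [-0.1  0.8  0.2]
turn [0.   0.   0.02] then shift [-164. -265.    2.]
turn [0. 0. 0.] then shift [  0.  -0. 105.]
```

View pics/a2.png

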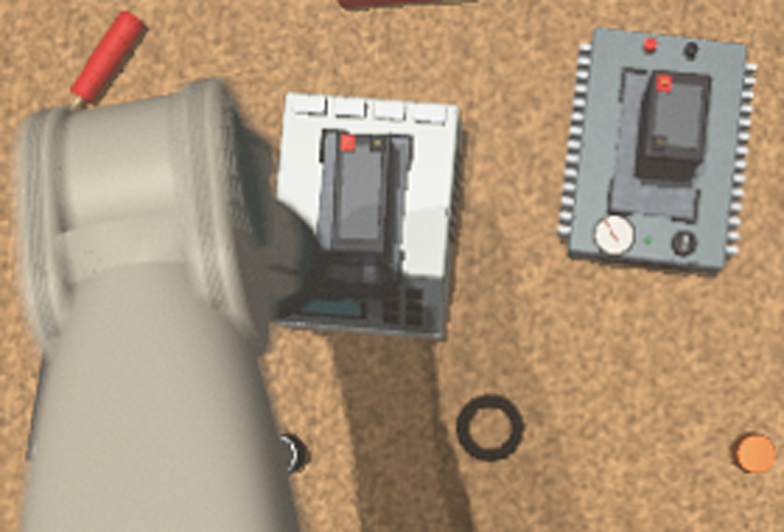

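The arm covers the mat, but the charger and tower are clear: the lid runs about (653,72) to (700,152) in the crop, as measured before. I continue to the tower.

Request:
play_rows(motion=[[[0, 0, 0], [-27, -44, 0], 0], [[0, 0, 0], [-27, -44, 0], 0], [[0, 0, 0], [-27, -44, 0], 0], [[0, 0, 0], [-27, -44, 0], 0], [[0, 0, 0], [-27, -44, 0], 0], [[0, 0, 0], [-20, -32, 0], 0], [[0, 0, 0], [-9, -13, 0], 0], [[0, 0, 0], [0, 0, 0], 0], [[0, 0, 0], [0, 0, 0], 0]])

```text
time_s: 12.5
eef_pos: [0.6648, -0.1266, 0.2117]
tcp_rot: [3.141, -0.001, 3.032]
ft_force: [-0.0, -0.4, 0.0]
width: 0.999
grasp_force: 0.0
```

```bash
python3 -c "
from h import *
plan((.6655,-.131,.105,173.5))
a=r.camera('top');cv2.imwrite('pics/f3.png',a[:,:,::-1]);b=r.camera('side')[110:210,230:350]
a=cv2.resize(a[85:195,330:440],(440,440),interpolation=2);b=cv2.resize(b,(0,0),fx=3,fy=4.4,interpolation=2)
cv2.imwrite('pics/a3.png',np.hstack([a,b])[:,:,::-1])"
```

```text
t 12.5 pos [ 0.6648 -0.1266  0.2117] rpy [ 1.7996e+02 -6.0000e-02  1.7373e+02] w 0.999 grip 0.0 F [-0.  -0.4  0. ]
turn [ 0.   -0.01  0.03] then shift [ -1.1  -4.3 106.7]
```

View pics/a3.png

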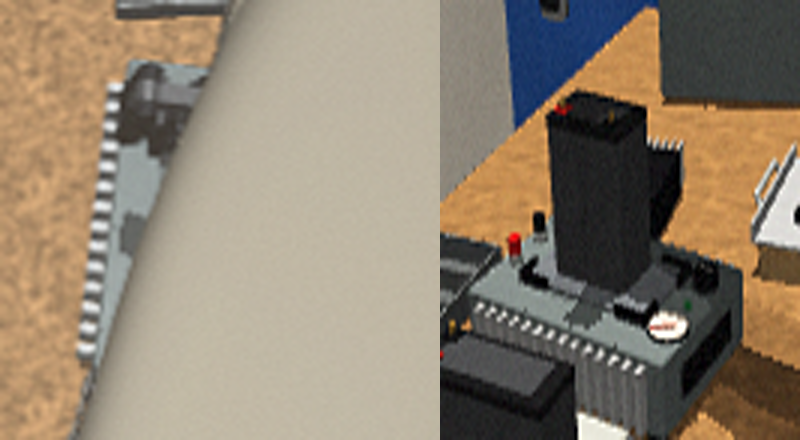

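The arm hides the tower from the top camera, but the side view shows it upright and clear. The margin is ±19 mm, so I descend.

Request:
play_rows(motion=[[[0, 0, 0], [-1.1, -4.3, 20], 0], [[0, 0, 0], [0, 0, 25], 0], [[0, 0, 0], [0, 0, 25], 0], [[0, 0, 0], [0, 0, 25], 0], [[0, 0, 0], [0, 0, 11], 0], [[0, 0, 0], [0, 0, 0], 0], [[0, 0, 0], [0, 0, 0], 50], [[0, 0, 0], [0, 0, 0], 100], [[0, 0, 0], [0, 0, 0], 150], [[0, 0, 0], [0, 0, 0], 255], [[0, 0, 0], [0, 0, 0], 255], [[0, 0, 0], [0, 0, 0], 255]])

```text
time_s: 14.1
eef_pos: [0.6672, -0.1322, 0.1073]
tcp_rot: [3.141, 0.002, 3.031]
ft_force: [-0.4, 3.0, 6.6]
width: 0.541
grasp_force: 62.7
```

```bash
python3 -c "
from h import *
plan((.665,-.131,.24,173.5),(.491,-.357,.24,182.4))"
```

```text
t 14.1 pos [ 0.6672 -0.1322  0.1073] rpy [1.7997e+02 1.4000e-01 1.7368e+02] w 0.541 grip 62.7 F [-0.4  3.   6.6]
turn [0.   0.02 0.02] then shift [   2.3    1.  -132.7]
turn [ 0.    0.   -1.11] then shift [ 183.3 -218.5   -0. ]
```

Request:
play_rows(motion=[[[0, 0, 0], [0, 0, -15], 255], [[0, 0, 0], [0, 0, -30], 255], [[0, 0, 0], [0, 0, -35], 255], [[0, 0, 0], [0, 0, -15], 255], [[0, 0, -0.28], [15, -18, 0], 255], [[0, 0, -0.28], [28, -33, 0], 255], [[0, 0, -0.28], [33, -40, 0], 255], [[0, 0, -0.27], [33, -40, 0], 255], [[0, 0, 0], [33, -40, 0], 255], [[0, 0, 0], [25, -30, 0], 255], [[0, 0, 0], [13, -15, 0], 255], [[0, 0, 0], [0, 0, 0], 255]])

```text
time_s: 15.6
eef_pos: [0.4834, -0.3472, 0.1997]
tcp_rot: [3.14, -0.001, -3.099]
ft_force: [1.2, 0.8, -7.8]
width: 0.544
grasp_force: 63.6
```

```bash
python3 -c "
from h import *
plan((.492,-.3577,.085,182.4))
a=r.camera('top');cv2.imwrite('pics/f4.png',a[:,:,::-1]);
a=a[150:280,410:560];cv2.imwrite('pics/a4.png',cv2.resize(a,(600,520),interpolation=2)[:,:,::-1])"
```

```text
t 15.6 pos [ 0.4834 -0.3472  0.1997] rpy [ 1.7990e+02 -8.0000e-02 -1.7759e+02] w 0.544 grip 63.6 F [ 1.2  0.8 -7.8]
turn [ 0.01 -0.01  0.  ] then shift [ -8.1 -10.8 114.7]
```

View pics/a4.png

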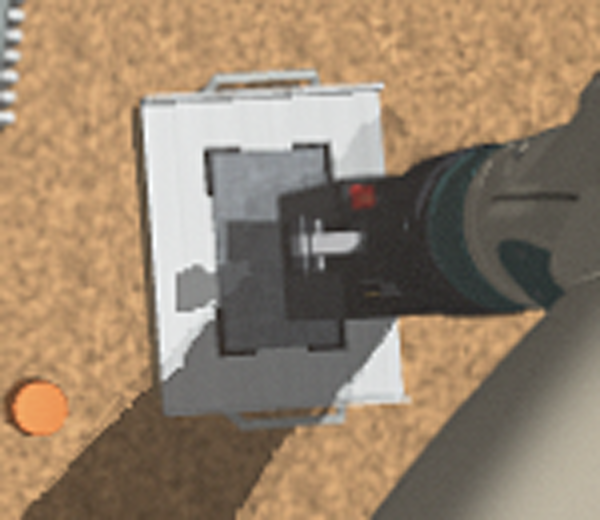

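The stand bed is empty, with lip corners near (206,147), (329,144), (345,347) and (220,353) in the crop. The tower's left top edge runs (278,195) to (288,318). I'll compute the bed centre and where the tower sits in the grip.

```bash
python3 -c "
from h import *
q=[(410+x/4,150+y/4) for x,y in [(206,147),(329,144),(345,347),(220,353)]]
print('stand bed',*rect(plane('top',q,.036)))
e=plane('top',[(410+x/4,150+y/4) for x,y in [(278,192),(288,318)]],.2505);print('tower left top edge',e.round(4),e.mean(0).round(4),np.linalg.norm(e[0]-e[1]))
a=cv2.imread('pics/f4.png')[85:195,330:440]
cv2.imwrite('pics/a5.png',cv2.resize(a,(550,550),interpolation=2))"
```

```text
stand bed [ 0.4922 -0.3583] 2.7 1.6 0.1257 0.0774
tower left top edge [[ 0.5095 -0.2919  0.2505]
 [ 0.4472 -0.2952  0.2505]] [ 0.4784 -0.2936  0.2505] 0.06246318293738534
```

View pics/a5.png

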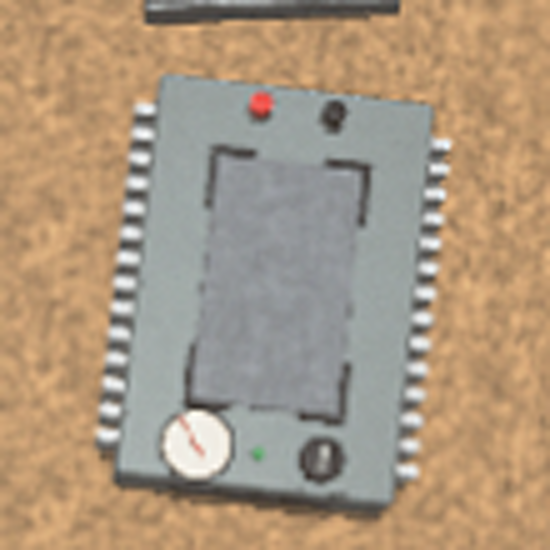

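The edge I took for the tower is the gripper body, so I drop it. The empty charger bed has its corners at (213,146), (370,164), (343,424) and (187,405) in the crop. I lower the tower.

Request:
play_rows(motion=[[[0, 0, 0], [-8.5, -11, 10], 255], [[0, 0, 0], [0, 0, 30], 255], [[0, 0, 0], [0, 0, 35], 255], [[0, 0, 0], [0, 0, 25], 255], [[0, 0, 0], [0, 0, 10], 255], [[0, 0, 0], [0, 0, 3], 255], [[0, 0, 0], [0, 0, 0], 255], [[0, 0, 0], [0, 0, 0], 255]])

```text
time_s: 16.65
eef_pos: [0.4947, -0.3582, 0.0892]
tcp_rot: [-3.14, 0.002, -3.097]
ft_force: [0.0, 0.2, -6.9]
width: 0.542
grasp_force: 63.2
```

```bash
python3 -c "
from h import *
q=[(330+x/5,85+y/5) for x,y in [(213,146),(370,164),(343,424),(187,405)]]
print('charger bed',*rect(plane('top',q,.063)))
plan((.4925,-.358,.0803,182.4))
b=r.camera('side')[110:190,310:430]
cv2.imwrite('pics/a6.png',cv2.resize(b,(720,480),interpolation=2)[:,:,::-1])"
```

```text
charger bed [ 0.6614 -0.1287] -6.8 -7.2 0.1277 0.0759
t 16.65 pos [ 0.4947 -0.3582  0.0892] rpy [-1.7989e+02  1.1000e-01 -1.7745e+02] w 0.542 grip 63.2 F [ 0.   0.2 -6.9]
turn [-0.01  0.01  0.02] then shift [2.2 0.3 8.9]
```

View pics/a6.png

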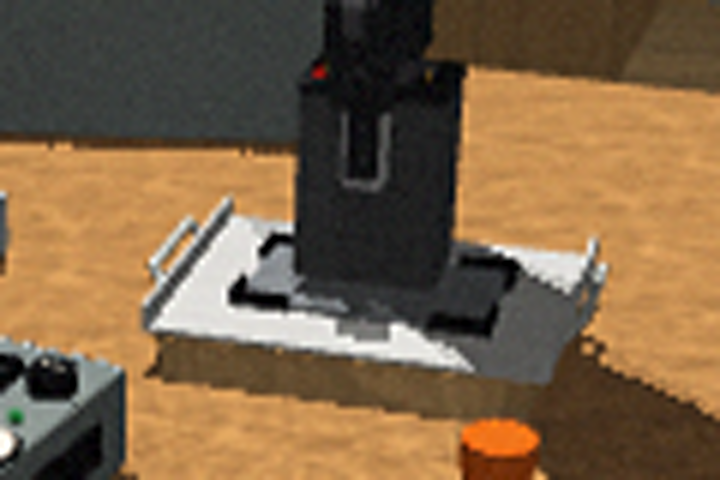

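The tower hangs just above the bed. Its near bottom corners are at (297,280) and (447,288) in the crop, with the finger centred near x=366.

```bash
python3 -c "
from h import *
f=lambda L:[(310+x/6,110+y/6) for x,y in L]
for n,L,z in (('bottom',[(297,280),(447,288)],.0399),('top',[(302,93),(460,100)],.1385)):
  e=plane('side',f(L),z);print(n,e.round(4),e.mean(0).round(4),np.linalg.norm(e[0]-e[1]).round(4))
e=plane('side',f([(230,296),(492,333)]),.034);print('lips near',e.round(4),e.mean(0))
"
```

```text
bottom [[ 0.5234 -0.3295  0.0399]
 [ 0.4527 -0.345   0.0399]] [ 0.488  -0.3372  0.0399] 0.0724
top [[ 0.5207 -0.3182  0.1385]
 [ 0.4501 -0.3327  0.1385]] [ 0.4854 -0.3254  0.1385] 0.0722
lips near [[ 0.5521 -0.3128  0.034 ]
 [ 0.423  -0.3144  0.034 ]] [ 0.48755533 -0.31364635  0.034     ]
```

Relative to the lips, the tower is centred in x as it stands, so I only lower it now.

Request:
play_rows(motion=[[[0, 0, 0], [0.5, 0, 3], 255], [[0, 0, 0], [0, 0, 2], 255], [[0, 0, 0], [0, 0, 1], 255], [[0, 0, 0], [0, 0, 0], 255], [[0, 0, 0], [0, 0, 0], 255]])

```text
time_s: 17.32
eef_pos: [0.4932, -0.3575, 0.0818]
tcp_rot: [3.142, 0.0, -3.097]
ft_force: [0.4, 0.4, -7.4]
width: 0.543
grasp_force: 63.3
```

Request:
play_rows(motion=[[[0, 0, 0], [-0.5, 0, 1], 255], [[0, 0, 0], [0, 0, 0.7], 255], [[0, 0, 0], [0, 0, 0], 255], [[0, 0, 0], [0, 0, 0], 255]])

```text
time_s: 17.82
eef_pos: [0.4939, -0.3575, 0.0804]
tcp_rot: [-3.141, 0.0, -3.097]
ft_force: [-1.1, 1.1, -4.6]
width: 0.541
grasp_force: 63.7
```

Request:
play_rows(motion=[[[0, 0, 0], [0, 0, 0.6], 255], [[0, 0, 0], [0, 0, 0], 255], [[0, 0, 0], [0, 0, 0], 255]])

```text
time_s: 18.2
eef_pos: [0.4939, -0.3575, 0.0803]
tcp_rot: [-3.141, 0.0, -3.097]
ft_force: [-1.9, 2.7, 3.9]
width: 0.548
grasp_force: 64.4
```

Request:
play_rows(motion=[[[0, 0, 0], [0, 0, 0], 100], [[0, 0, 0], [0, 0, 0], 40], [[0, 0, 0], [0, 0, 0], 0], [[0, 0, 0], [0, 0, 0], 0], [[0, 0, 0], [0, 0, -20], 0], [[0, 0, 0], [0, 0, -50], 0], [[0, 0, 0], [0, 0, -50], 0], [[0, 0, 0], [0, 0, -15], 0], [[0, 0, 0.22], [-10, 40, 0], 0], [[0, 0, 0.22], [-10, 50, 0], 0], [[0, 0, 0.22], [-10, 50, 0], 0], [[0, 0, 0.22], [-10, 50, 0], 0]])

```text
time_s: 19.7
eef_pos: [0.5341, -0.166, 0.2135]
tcp_rot: [3.141, -0.001, 3.061]
ft_force: [0.6, 0.6, -0.5]
width: 0.994
grasp_force: 0.0
```

```bash
python3 -c "
from h import *
plan((.608,.12,.215,175.6),(.608,.12,.1,175.6))"
```

```text
t 19.7 pos [ 0.5341 -0.166   0.2135] rpy [ 1.7997e+02 -7.0000e-02  1.7541e+02] w 0.994 grip 0.0 F [ 0.6  0.6 -0.5]
turn [ 0.   -0.01 -0.02] then shift [-51.8 290.8  -1.5]
turn [0. 0. 0.] then shift [  0.  -0. 115.]
```

Request:
play_rows(motion=[[[0, 0, 0], [-9, 50, 0], 0], [[0, 0, 0], [-9, 50, 0], 0], [[0, 0, 0], [-9, 50, 0], 0], [[0, 0, 0], [-9, 50, 0], 0], [[0, 0, 0], [-9, 45, 0], 0], [[0, 0, 0], [-6, 30, 0], 0], [[0, 0, 0], [0, 10, 0], 0], [[0, 0, 0], [0, 0, 20], 0], [[0, 0, 0], [0, 0, 0], 0], [[0, 0, 0], [0, 0, 0], 0]])

```text
time_s: 20.95
eef_pos: [0.6075, 0.1118, 0.1945]
tcp_rot: [-3.141, -0.001, 3.062]
ft_force: [0.1, 0.5, -0.3]
width: 0.997
grasp_force: 0.0
```

```bash
python3 -c "
from h import *
plan((.608,.12,.1,175.6))
a=r.camera('top');cv2.imwrite('pics/f7.png',a[:,:,::-1]);b=r.camera('side');cv2.imwrite('pics/s7.png',b[:,:,::-1])
a=cv2.resize(a[150:280,410:540],(520,520),interpolation=2)
b=cv2.resize(b[140:290,200:340],(0,0),fx=2,fy=520/150,interpolation=2)
cv2.imwrite('pics/a7.png',np.hstack([a,b])[:,:,::-1])"
```

```text
t 20.95 pos [0.6075 0.1118 0.1945] rpy [-1.7998e+02 -3.0000e-02  1.7545e+02] w 0.997 grip 0.0 F [ 0.1  0.5 -0.3]
turn [-0.   -0.   -0.02] then shift [ 0.1  8.2 94.5]
```

View pics/a7.png

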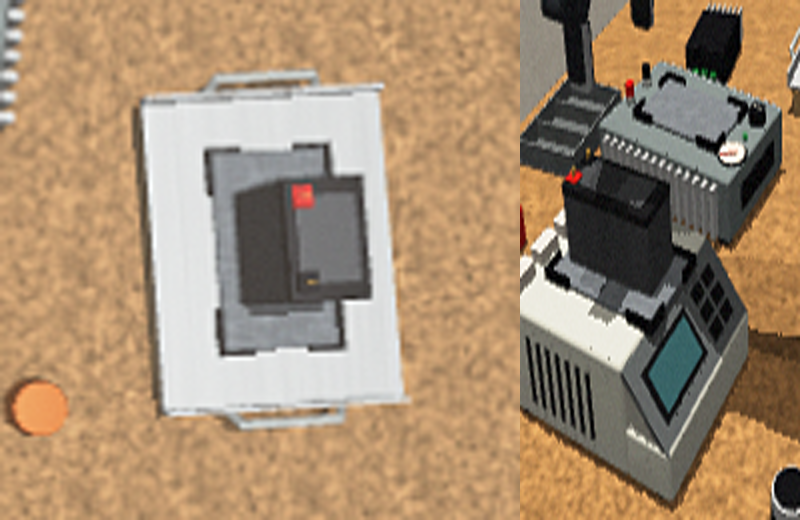

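The tower stands upright on the stand, with lid corners at (284,180), (362,177), (370,297) and (292,302) in the crop. The gripper is above the brick, so I descend and grip it, and check the tower's numbers.

Request:
play_rows(motion=[[[0, 0, 0], [0, 8, 20], 0], [[0, 0, 0], [0, 0, 25], 0], [[0, 0, 0], [0, 0, 25], 0], [[0, 0, 0], [0, 0, 18], 0], [[0, 0, 0], [0, 0, 6], 0], [[0, 0, 0], [0, 0, 0], 0], [[0, 0, 0], [0, 0, 0], 50], [[0, 0, 0], [0, 0, 0], 100], [[0, 0, 0], [0, 0, 0], 150], [[0, 0, 0], [0, 0, 0], 255], [[0, 0, 0], [0, 0, 0], 255], [[0, 0, 0], [0, 0, 0], 255]])

```text
time_s: 22.55
eef_pos: [0.6093, 0.1209, 0.1017]
tcp_rot: [3.14, 0.002, 3.063]
ft_force: [-0.7, 1.8, 6.0]
width: 0.499
grasp_force: 62.6
```

```bash
python3 -c "
from h import *
q=[(410+x/4,150+y/4) for x,y in [(284,180),(362,177),(370,297),(292,302)]]
print('tower',*rect(plane('top',q,.131)))
plan((.608,.12,.18,175.6),(.6625,-.129,.18,173.3))"
```

```text
tower [ 0.4923 -0.3577] 2.2 2.4 0.0681 0.0448
t 22.55 pos [0.6093 0.1209 0.1017] rpy [1.7993e+02 1.1000e-01 1.7551e+02] w 0.499 grip 62.6 F [-0.7  1.8  6. ]
turn [ 0.01  0.01 -0.01] then shift [  1.2  -1.  -78.3]
turn [-0.   -0.    0.29] then shift [ -83.2 -240.9   -0. ]
```

Request:
play_rows(motion=[[[0, 0, 0], [0, 0, -15], 255], [[0, 0, 0], [0, 0, -35], 255], [[0, 0, 0], [0, 0, -30], 255], [[0, 0, 0], [0, 0, -5], 255], [[0, 0, 0.15], [-7, -20, 0], 255], [[0, 0, 0.14], [-14, -40, 0], 255], [[0, 0, 0], [-17, -50, 0], 255], [[0, 0, 0], [-17, -50, 0], 255], [[0, 0, 0], [-15, -43, 0], 255], [[0, 0, 0], [-9, -27, 0], 255], [[0, 0, 0], [-4, -11, 0], 255], [[0, 0, 0], [0, 0, 0], 255]])

```text
time_s: 24.05
eef_pos: [0.6628, -0.1289, 0.1838]
tcp_rot: [3.141, -0.003, 3.021]
ft_force: [-0.3, 0.2, -5.1]
width: 0.499
grasp_force: 61.7
```

```bash
python3 -c "
from h import *
plan((.6627,-.1288,.085,173.3))
a=r.camera('top');cv2.imwrite('pics/f8.png',a[:,:,::-1]);b=r.camera('side')[120:200,220:340]
a=cv2.resize(a[115:225,235:325],(360,440),interpolation=2)
b=cv2.resize(b,(440,440),interpolation=2)
cv2.imwrite('pics/a8.png',np.hstack([a,b])[:,:,::-1])"
```

```text
t 24.05 pos [ 0.6628 -0.1289  0.1838] rpy [ 1.7996e+02 -1.7000e-01  1.7308e+02] w 0.499 grip 61.7 F [-0.3  0.2 -5.1]
turn [ 0.01 -0.02 -0.03] then shift [ 0.1  0.1 98.8]
```

View pics/a8.png

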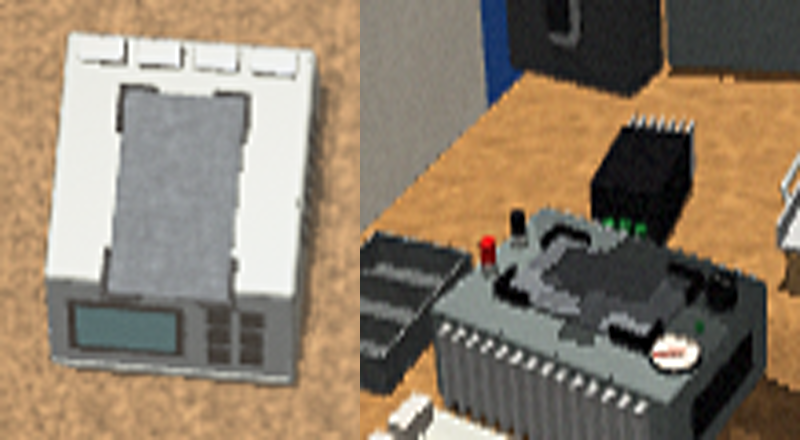

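The tester bed is clear, with corners near (119,84), (249,93), (233,303) and (103,295) in the left half. I lower the brick towards the charger.

Request:
play_rows(motion=[[[0, 0, 0], [0, 0, 15], 255], [[0, 0, 0], [0, 0, 30], 255], [[0, 0, 0], [0, 0, 30], 255], [[0, 0, 0], [0, 0, 18], 255], [[0, 0, 0], [0, 0, 6], 255], [[0, 0, 0], [0, 0, 0], 255], [[0, 0, 0], [0, 0, 0], 255]])

```text
time_s: 25.02
eef_pos: [0.665, -0.1286, 0.088]
tcp_rot: [-3.141, 0.003, 3.023]
ft_force: [0.7, 0.7, -4.8]
width: 0.496
grasp_force: 61.6
```

```bash
python3 -c "
from h import *
q=[(235+x/4,115+y/4) for x,y in [(119,84),(249,93),(233,303),(103,295)]]
print('tester bed',*rect(plane('top',q,.088)))
plan((.6627,-.1288,.0767,173.3))
b=r.camera('side')[140:220,220:340]
cv2.imwrite('pics/a9.png',cv2.resize(b,(720,480),interpolation=2)[:,:,::-1])"
```

```text
tester bed [0.6071 0.1254] -4.1 -4.3 0.1252 0.0769
t 25.02 pos [ 0.665  -0.1286  0.088 ] rpy [-1.7997e+02  1.6000e-01  1.7318e+02] w 0.496 grip 61.6 F [ 0.7  0.7 -4.8]
turn [-0.    0.02 -0.01] then shift [ 2.3 -0.5 11.3]
```

View pics/a9.png

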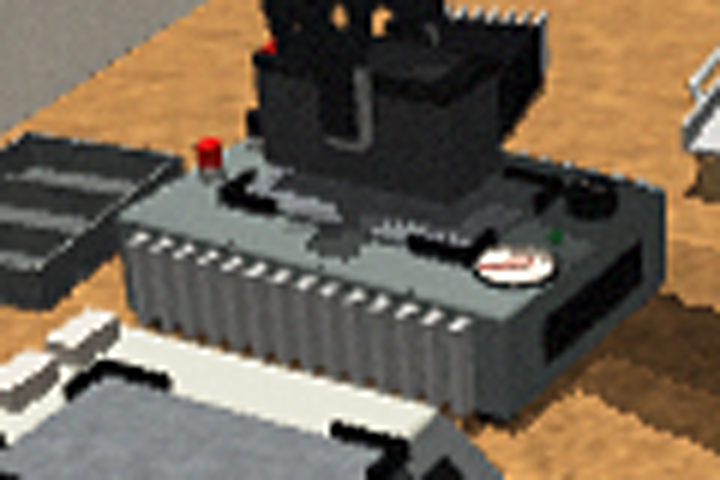

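```bash
python3 -c "
from h import *
f=lambda L:[(220+x/6,140+y/6) for x,y in L]
for n,L,z in (('bottom',[(268,162),(450,203)],.0693),('lidedge',[(256,70),(440,102)],.1213),('lips',[(220,195),(488,252)],.06)):
  e=plane('side',f(L),z);print(n,e.round(4),e.mean(0).round(4),np.linalg.norm(e[0]-e[1]).round(4))
c=np.radians(-6.8);print('expected near-mid offset lips',-.038*np.sin(c),.038*np.cos(c),'brick',-.0215*np.sin(c),.0215*np.cos(c))
"
```

```text
bottom [[ 0.7159 -0.1159  0.0693]
 [ 0.6235 -0.1067  0.0693]] [ 0.6697 -0.1113  0.0693] 0.0929
lidedge [[ 0.7053 -0.0971  0.1213]
 [ 0.6184 -0.0934  0.1213]] [ 0.6619 -0.0953  0.1213] 0.087
lips [[ 0.7295 -0.0964  0.06  ]
 [ 0.5976 -0.0879  0.06  ]] [ 0.6635 -0.0921  0.06  ] 0.1322
expected near-mid offset lips 0.004499350795647036 0.037732689308048406 brick 0.0025456853185897702 0.021348758424290543
```

Request:
play_rows(motion=[[[0, 0, 0], [1, 0, 3], 255], [[0, 0, 0], [0, 0, 2], 255], [[0, 0, 0], [0, 0, 1.5], 255], [[0, 0, 0], [0, 0, 0], 255], [[0, 0, 0], [0, 0, 0], 255]])

```text
time_s: 25.7
eef_pos: [0.6628, -0.1282, 0.08]
tcp_rot: [3.142, 0.0, 3.023]
ft_force: [-0.2, -0.2, -5.0]
width: 0.497
grasp_force: 61.6
```

Request:
play_rows(motion=[[[0, 0, 0], [0, -0.5, 1.5], 255], [[0, 0, 0], [0, 0, 1], 255], [[0, 0, 0], [0, 0, 0], 255], [[0, 0, 0], [0, 0, 0], 255]])

```text
time_s: 26.2
eef_pos: [0.6627, -0.1287, 0.0775]
tcp_rot: [3.142, -0.0, 3.023]
ft_force: [-0.2, 0.1, -4.9]
width: 0.495
grasp_force: 61.6
```

Request:
play_rows(motion=[[[0, 0, 0], [0, 0, 0.8], 255], [[0, 0, 0], [0, 0, 0.5], 255], [[0, 0, 0], [0, 0, 0], 255], [[0, 0, 0], [0, 0, 0], 255]])

```text
time_s: 26.7
eef_pos: [0.6629, -0.1287, 0.0768]
tcp_rot: [-3.142, 0.0, 3.023]
ft_force: [-1.4, -0.4, 0.2]
width: 0.496
grasp_force: 62.1
```

Request:
play_rows(motion=[[[0, 0, 0], [0, 0, 0], 110], [[0, 0, 0], [0, 0, 0], 50], [[0, 0, 0], [0, 0, 0], 0], [[0, 0, 0], [0, 0, 0], 0], [[0, 0, 0], [0, 0, -20], 0], [[0, 0, 0], [0, 0, -45], 0], [[0, 0, 0], [0, 0, -45], 0], [[0, 0, -0.07], [20, 40, 0], 0], [[0, 0, -0.07], [25, 50, 0], 0], [[0, 0, -0.07], [25, 50, 0], 0], [[0, 0, -0.07], [25, 50, 0], 0], [[0, 0, 0], [25, 50, 0], 0]])

```text
time_s: 28.2
eef_pos: [0.5669, 0.1236, 0.1881]
tcp_rot: [3.141, 0.003, 3.061]
ft_force: [0.6, 0.3, 0.0]
width: 0.999
grasp_force: 0.0
```

```bash
python3 -c "
from h import *
plan((.47,.36,.15,175.5),(.47,.36,.0225,175.5))"
```

```text
t 28.2 pos [0.5669 0.1236 0.1881] rpy [1.7996e+02 1.5000e-01 1.7541e+02] w 0.999 grip 0.0 F [0.6 0.3 0. ]
turn [ 0.    0.02 -0.01] then shift [115.1 228.1  38.1]
turn [0. 0. 0.] then shift [  0.   -0.  127.5]
```

Request:
play_rows(motion=[[[0, 0, 0], [22, 44, 0], 0], [[0, 0, 0], [22, 44, 0], 0], [[0, 0, 0], [22, 44, 0], 0], [[0, 0, 0], [22, 44, 10], 0], [[0, 0, 0], [16, 32, 20], 0], [[0, 0, 0], [6, 12, 10], 0], [[0, 0, 0], [0, 0, 0], 0], [[0, 0, 0], [0, 0, 0], 0]])

```text
time_s: 29.2
eef_pos: [0.4759, 0.3494, 0.1472]
tcp_rot: [3.141, 0.001, 3.06]
ft_force: [-0.4, -0.4, 0.2]
width: 0.999
grasp_force: 0.0
```

```bash
python3 -c "
from h import *
plan((.47,.36,.0225,175.5))
a=r.camera('top');cv2.imwrite('pics/f10.png',a[:,:,::-1])
b=cv2.resize(a[165:275,140:240],(400,440),interpolation=2)
a=cv2.resize(a[90:200,335:435],(400,440),interpolation=2)
cv2.imwrite('pics/a10.png',np.hstack([b,a])[:,:,::-1])"
```

```text
t 29.2 pos [0.4759 0.3494 0.1472] rpy [1.7998e+02 8.0000e-02 1.7535e+02] w 0.999 grip 0.0 F [-0.4 -0.4  0.2]
turn [ 0.    0.01 -0.02] then shift [  6.7  10.1 124.7]
```

View pics/a10.png

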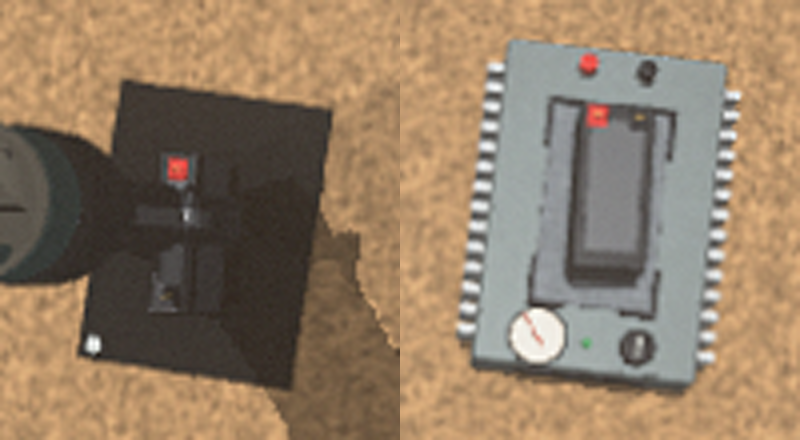

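The thin battery stands on the mat, with lid ends near (179,153) and (166,313) in the left panel. The brick sits on the charger, with its lid about (181,103) to (240,272) in the right panel.

```bash
python3 -c "
from h import *
f=lambda L:[(335+x/4,90+y/4) for x,y in L]
print('brick',*rect(plane('top',f([(181,103),(252,110),(240,272),(167,265)]),.11)))
print('chbed',*rect(plane('top',f([(150,97),(276,112),(256,318),(131,303)]),.063)))
e=plane('top',[(140+x/4,165+y/4) for x,y in [(179,153),(166,313)]],.065);print('thin',e.round(4),e.mean(0),np.linalg.norm(e[0]-e[1]))
"
```

```text
brick [ 0.6635 -0.1277] -5.6 -6.0 0.0954 0.0417
chbed [ 0.6616 -0.1291] -6.3 -7.2 0.1266 0.0761
thin [[0.5162 0.3566 0.065 ]
 [0.42   0.3632 0.065 ]] [0.46807263 0.35989096 0.065     ] 0.09640108256049053
```

Request:
play_rows(motion=[[[0, 0, 0], [7.5, 10.3, 20], 0], [[0, 0, 0], [0, 0, 35], 0], [[0, 0, 0], [0, 0, 35], 0], [[0, 0, 0], [0, 0, 25], 0], [[0, 0, 0], [0, 0, 8], 0], [[0, 0, 0], [0, 0, 0], 60], [[0, 0, 0], [0, 0, 0], 120], [[0, 0, 0], [0, 0, 0], 160], [[0, 0, 0], [0, 0, 0], 200], [[0, 0, 0], [0, 0, 0], 255], [[0, 0, 0], [0, 0, 0], 255], [[0, 0, 0], [0, 0, 0], 255]])

```text
time_s: 30.75
eef_pos: [0.4692, 0.3612, 0.0244]
tcp_rot: [3.141, 0.002, 3.062]
ft_force: [-0.1, -2.1, 6.3]
width: 0.284
grasp_force: 59.8
```

```bash
python3 -c "
from h import *
plan((.469,.36,.19,175.7),(.608,.1252,.19,175.7))"
```

```text
t 30.75 pos [0.4692 0.3612 0.0244] rpy [1.7996e+02 1.1000e-01 1.7542e+02] w 0.284 grip 59.8 F [-0.1 -2.1  6.3]
turn [ 0.    0.01 -0.04] then shift [ 1.000e-01 -1.200e+00 -1.656e+02]
turn [0. 0. 0.] then shift [-156.2 -223.7   -0. ]
```

Request:
play_rows(motion=[[[0, 0, 0], [0, 0, -15], 255], [[0, 0, 0], [0, 0, -40], 255], [[0, 0, 0], [0, 0, -50], 255], [[0, 0, 0], [0, 0, -45], 255], [[0, 0, -0.04], [-14, -20, -15], 255], [[0, 0, 0], [-26, -38, 0], 255], [[0, 0, 0], [-33, -47, 0], 255], [[0, 0, 0], [-33, -47, 0], 255], [[0, 0, 0], [-28, -40, 0], 255], [[0, 0, 0], [-15, -22, 0], 255], [[0, 0, 0], [-7, -10, 0], 255], [[0, 0, 0], [0, 0, 0], 255]])

```text
time_s: 32.25
eef_pos: [0.6066, 0.1258, 0.1879]
tcp_rot: [3.141, -0.001, 3.067]
ft_force: [-0.0, 0.2, -4.7]
width: 0.286
grasp_force: 59.3
```

```bash
python3 -c "
from h import *
plan((.6083,.1252,.1044,175.7))"
```

```text
t 32.25 pos [0.6066 0.1258 0.1879] rpy [ 1.7997e+02 -7.0000e-02  1.7570e+02] w 0.286 grip 59.3 F [-0.   0.2 -4.7]
turn [ 0.   -0.01  0.  ] then shift [-1.7 -0.5 83.5]
```

Request:
play_rows(motion=[[[0, 0, 0], [-1, -0.5, 15], 255], [[0, 0, 0], [0, 0, 30], 255], [[0, 0, 0], [0, 0, 20], 255], [[0, 0, 0], [0, 0, 8], 255], [[0, 0, 0], [0, 0, 3], 255], [[0, 0, 0], [0, 0, 0], 255], [[0, 0, 0], [0, 0, 0], 255], [[0, 0, 0], [0, 0, 0], 255]])

```text
time_s: 33.25
eef_pos: [0.6086, 0.1253, 0.113]
tcp_rot: [3.141, 0.001, 3.067]
ft_force: [0.5, -0.1, -3.4]
width: 0.287
grasp_force: 59.3
```

```bash
python3 -c "
from h import *
plan((.6083,.1252,.1044,175.7))"
```

```text
t 33.25 pos [0.6086 0.1253 0.113 ] rpy [1.7998e+02 8.0000e-02 1.7573e+02] w 0.287 grip 59.3 F [ 0.5 -0.1 -3.4]
turn [0.   0.01 0.  ] then shift [ 0.3 -0.1  8.6]
```

Request:
play_rows(motion=[[[0, 0, 0], [0, 0, 3], 255], [[0, 0, 0], [0, 0, 2], 255], [[0, 0, 0], [0, 0, 1.5], 255], [[0, 0, 0], [0, 0, 0], 255], [[0, 0, 0], [0, 0, 0], 255]])

```text
time_s: 33.88
eef_pos: [0.608, 0.1253, 0.1057]
tcp_rot: [3.142, 0.0, 3.067]
ft_force: [1.2, 0.8, -3.8]
width: 0.285
grasp_force: 59.3
```

Request:
play_rows(motion=[[[0, 0, 0], [0, 0, 1], 255], [[0, 0, 0], [0, 0, 0.7], 255], [[0, 0, 0], [0, 0, 0], 255], [[0, 0, 0], [0, 0, 0], 255]])

```text
time_s: 34.38
eef_pos: [0.6081, 0.1253, 0.1045]
tcp_rot: [3.142, 0.0, 3.067]
ft_force: [-1.0, -0.5, 0.3]
width: 0.283
grasp_force: 59.8
```

Contact. I release, retreat, and look at the result.

Request:
play_rows(motion=[[[0, 0, 0], [0, 0, 0], 150], [[0, 0, 0], [0, 0, 0], 80], [[0, 0, 0], [0, 0, 0], 0], [[0, 0, 0], [0, 0, 0], 0], [[0, 0, 0], [0, 0, -20], 0], [[0, 0, 0], [0, 0, -45], 0], [[0, 0, 0], [0, 0, -45], 0], [[0, 0, 0], [20, 40, 0], 0], [[0, 0, 0], [25, 50, 0], 0], [[0, 0, 0], [25, 50, 0], 0], [[0, 0, 0], [20, 40, 0], 0], [[0, 0, 0], [0, 0, 0], 0]])

```text
time_s: 35.88
eef_pos: [0.5302, 0.3141, 0.214]
tcp_rot: [3.141, -0.0, 3.072]
ft_force: [-0.4, -0.5, -0.3]
width: 1.004
grasp_force: 0.0
```

```bash
python3 -c "
from h import *
plan()
a=r.camera('top')
a=cv2.resize(a[90:265,240:515],(0,0),fx=2.9,fy=2.9,interpolation=2)
cv2.imwrite('pics/a11.png',a[:,:,::-1])"
```

```text
t 35.88 pos [0.5302 0.3141 0.214 ] rpy [ 1.7997e+02 -1.0000e-02  1.7600e+02] w 1.004 grip 0.0 F [-0.4 -0.5 -0.3]
```

View pics/a11.png

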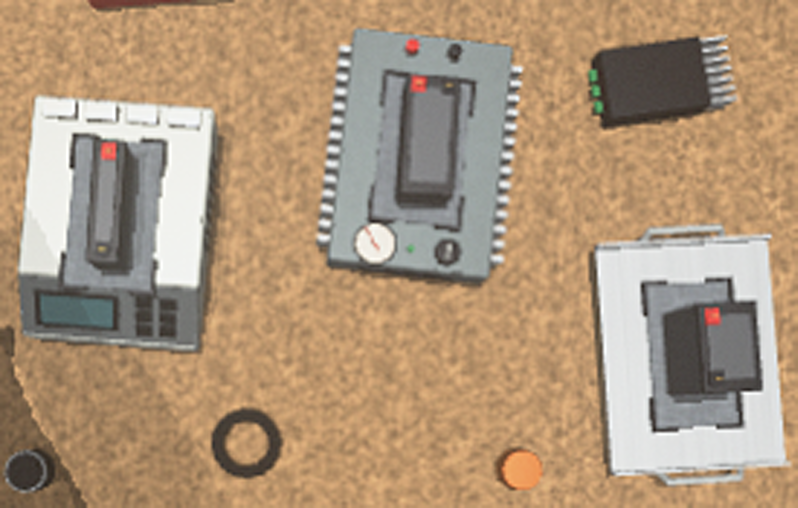

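All three batteries stand upright on their new beds, and the tape (246,442), jar (521,469) and capacitor (28,470) haven't moved. I'll check the thin one's centring and the time since the last motion.

```bash
python3 -c "
from h import *
T=lambda p:[(240+x/2.9,90+y/2.9) for x,y in p]
print('thin',*rect(plane('top',T([(100,139),(131,142),(121,266),(88,262)]),.145)))
print('brick',*rect(plane('top',T([(408,75),(460,80),(450,196),(397,191)]),.11)))
print(np.abs(r.read_state()['joint_velocities']).max())"
```

```text
thin [0.6063 0.1208] -4.8 -6.8 0.096 0.0248
brick [ 0.6638 -0.1285] -6.1 -5.8 0.0943 0.042
0.03851735748854242
```

Request:
play_rows(motion=[[[0, 0, 0], [0, 0, 0], 0], [[0, 0, 0], [0, 0, 0], 0], [[0, 0, 0], [0, 0, 0], 0], [[0, 0, 0], [0, 0, 0], 0]])

```text
time_s: 36.42
eef_pos: [0.5319, 0.3109, 0.214]
tcp_rot: [-3.142, 0.0, 3.066]
ft_force: [0.0, 0.7, 0.8]
width: 1.0
grasp_force: 0.0
```

```bash
python3 -c "
from h import *
print(r.job_done())"
```

```text
the job is handed in; nothing more can be done
None
```

The job is handed in at about 36 s, with no verdict returned: the tower is on the ready stand, the brick on the charger and the thin one on the tester, all upright and the bystanders unmoved, with the tower within about 1 mm of centre, the brick about 2 mm off and the thin one perhaps 4 mm off; I viewed 15 pictures, one over the limit of 14.

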